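# Hold a brass lamp ball down in the sprung contact ring of an earth tester

### The job

First pull the red safety plug straight up out of the white socket of the earth tester, against its spring catch, and put it down in the orange tray. Then take the brass ball by its neck, set it upright, ball down, in the copper contact ring, press the ring all the way down so that its red band is hidden, and finish while still gripping the ball and holding the ring down. Leave everything else where it is.

Things in the scene. Friction and masses are not known exactly. Their poses are not given: they have to be found in the camera images.
- tester: Earth tester, fixed: grey base plate 160 (x) x 250 (y) x 12 mm. 65 mm to +y of its middle a black round housing, 92 mm wide, rim 62 mm above the bench, holds the copper ring; 65 mm to -y a white socket block 50 x 50 mm, top 46 mm above the bench. Black lamp panel 50 x 60 mm, 36 mm high, at x -50 mm. Origin: centre of the plate's underside, z up
- socket_mouth (a point): centre of the socket's square 15 mm hole, on the top face of the white block, 46 mm above the bench
- ring (a joint): sprung copper contact ring of the tester: how far it is pressed down, 0 (up) to 0.020 m (at its stop). It springs back up when let go. Net spring push on what presses it: about 6 N at 0 rising to about 14 N at the stop; the ball's weight alone does not move it
- ring_top (a point): centre of the copper ring's top face (moves with the ring; 84 mm above the bench when up, 64 mm when down). Ring 68 mm outer, 44 mm inner diameter, 6 mm thick; the red band below it sinks out of sight in the housing over the last 5 mm of travel
- plug: red safety plug, 50 g, starts fully in the socket, axes parallel to the tester's. Square brass shank 14 mm wide, 34 mm long, under a red head 18 (x) x 32 (y) x 36 mm (z); 70 mm in all. Origin: centre of the shank's foot, z up the plug. A spring catch in the socket holds it until pulled up with roughly 10 N; clear of the hole after 34 mm
- plug_grip (a point): point to grip on the plug's red head, 56 mm above its origin (22 mm above the socket's face); grip across the 18 mm (x axis of the plug)
- tray: orange open tray fixed to the bench, 130 (x) x 110 (y) x 30 mm high, walls and floor about 4 mm. Origin: centre of its underside, z up
- ball: brass chandelier ball, 280 to 420 g: ball 60 mm in diameter, round neck 24 mm in diameter on top, 56 to 95 mm above the origin, then a collar 30 mm across up to 101 mm. Starts upright in a square cork stand. Origin: lowest point of the ball, z up along the neck. Seated in the copper ring its origin is 9.6 mm below the ring's top face
- ball_neck (a point): point to grip on the brass ball's neck axis, 78 mm above its origin
- globe: white opal globe of the same shape and size as the brass ball, in the other cork stand; not used. Origin: its lowest point
- stand_a: square cork block stand, fixed, 66 x 66 x 25 mm, with a 40 mm square hole, holds the brass ball. Origin: centre of its underside
- stand_b: square cork block stand, fixed, 66 x 66 x 25 mm, with a 40 mm square hole, holds the white globe. Origin: centre of its underside
- candle_cup: turned brass candle cup, 72 mm across, 60 mm high, standing; not used. Origin: centre of its underside
- candle_sleeve: white candle tube, 28 mm across, 90 mm high, standing; not used. Origin: centre of its underside
- screwdriver: screwdriver lying on the bench; not used. Origin: middle of its underside
- polish_jar: jar with blue cap, 60 mm across, 70 mm high; not used. Origin: centre of its underside
- screw_tin: closed steel screw tin, 64 mm across, 45 mm high; not used. Origin: centre of its underside

How it is judged:
On the way, in this order (a step that is already met when the one before it is completed fails the run):
1. the plug is pulled clear of the socket (z of plug in the frame of socket_mouth above 0.003 m), for 0.1 s.
2. the plug lies in the orange tray, let go (x of plug in the frame of tray between -0.063 and 0.063 m and y of plug in the frame of tray between -0.053 and 0.053 m and z of plug in the frame of tray below 0.04 m and x of plug_grip in the frame of tray between -0.075 and 0.075 m and y of plug_grip in the frame of tray between -0.065 and 0.065 m and linear speed of plug below 0.03 m/s and contact force between the fingers and plug below 0.1 N), for 0.3 s.
3. the brass ball is lifted out of its stand by the gripper (distance of ball from where it was at the start of the episode above 0.03 m and contact force between the fingers and ball above 2 N), for 0.1 s.
4. the brass ball is seated in the ring and the ring is pressed down (horizontal distance between ball and ring_top below 0.005 m and z of ball in the frame of ring_top between -0.014 and -0.006 m and angle between ball's own z axis and vertical below 0.15 rad and value of joint ring above 0.015 m), for 0.3 s.
At the end, for the whole second after the job is handed in: The gripped brass ball holds the ring at rest at least 15 mm down, pressing over 8 N (fingers over 4 N on it); its axis within 5 mm of the ring centre, within 0.15 rad of upright, lowest point 6 to 14 mm below the ring top. The red plug lies at rest in the orange tray, untouched (all of step 2 and all of step 4 and velocity of joint ring below 0.01 m/s and contact force between ball and tester above 8 N and contact force between the fingers and ball above 4 N); the arm keeps its last pose, push and grip.
It fails at once if the white globe, candle cup, candle sleeve, screwdriver, polish jar or screw tin is moved more than 20 mm (distance of any of globe, candle_cup, candle_sleeve, screwdriver, polish_jar, screw_tin from where it was at the start of the episode above 0.02 m).
It also fails if it takes over 48 s, if anything falls off the work surface, if the arm or the gripper's body presses on something with over 40 N, if the wrist force passes 120 N, or if a joint passes its speed limit or range.

### The arm

A 7-joint arm with a two-finger parallel gripper is mounted at the origin on the work surface. World frame = base frame: x ahead of the robot, y to its left, z up, the work surface at z = 0. Lengths are in m, angles in rad, forces in N, time in s.
With the tool pointing down it reaches from about 0.4 to 0.85 m from the base axis. Payload 6.9 kg.
Tool frame: the origin (TCP) lies at the very end of the fingers, on their centre line; the grasp point (between the pads) lies 19 mm behind it (bot.pinch_z is the distance from the TCP to the grasp point, in m); z points along the fingers, y is the line along which they close (so a half turn about z gives the same grasp; the last joint's range is limited). The gripper opens to 85 mm and grips with 20 to 120 N. Pads are 22 mm wide; open, the fingers measure 114 mm over their backs; the gripper's body (76 mm by 85 mm) begins 54 mm behind the grasp point. The pads swing forward as they close: fully open they stand 13 mm farther back than shut.
Start: joints at [-1.089, 0.507, -0.238, 1.5, 0.126, 1.149, -0.155], TCP at [0.23, 0.581, 0.231] pointing down, gripper open.
Joint ranges: [-3.08, 3.08], [-0.24, 2.05], [-1.43, 1.35], [0, 2.5], [-1.52, 4.66], [0.17, 1.96], [-2.89, 2.89]. Speed limits (rad/s): [2.39, 2.39, 3.14, 3.14, 3.14, 3.14, 3.14].

### API

Orientations are given as a unit quaternion [x, y, z, w].
In Python, from workcell import bot gives the robot as it stands. The module is installed in compiled form; this text tells all that it offers. Calls block until the motion is done:
- bot.reach(position, orientation): joint-space move of the TCP to a pose.
- bot.line_to(position, v=0.15, frame=None): straight line of the TCP; frame=None keeps the orientation; v is the mean speed in m/s.
- bot.move_joints(angles): joint-space move.
- bot.open_gripper() and bot.gripper_close(grip_force=None): open the fingers fully, or close them until they stop; grip_force is the grip in N (None keeps the last).
- bot.sleep(seconds).
- bot.ik(position, orientation): joint angles nearest the present ones, or None.
- bot.sense(): the state.
- bot.get_image(name): name is "side" or "top"; returns a dict with "color" (420x560x3 uint8, red, green, blue), "camera_matrix" (3x3 intrinsics, pixels), "k1" (the pictures are not rectified: a ray, as slopes to the right and down, at radius r is drawn at 1 + k1 r^2 times it, then the intrinsics apply), "extrinsics" (4x4, takes a point from camera to world coordinates). Camera axes: x right, y up, looking along -z (the intrinsics and any distortion apply to the point x, -y, -z); pixel columns grow to the right and rows downward; lengths in m; the calibration is good to about 2 mm. A picture is of the moment at which its call begins. There is no depth.
A pose or a line that the arm cannot do raises bot.Unreachable and nothing moves.
- bot.close_job(): hands the job in; it is judged then, once.
The state is a dict: "t": time; "joint_pos": joint angles; "joint_vel": joint speeds; "tau": joint torques, N m; "ee_pos": TCP position; "tool_rot": TCP orientation; "ft_force": force on the tool from outside, world axes, zero at the start; "wrist_torque": the same for the moment, N m; "gripper_width": finger opening in m; "grasp_force": force on a finger pad.
Only numpy, scipy, OpenCV 4.12 (cv2) and the standard library are available. Lean on these libraries where they do the work, as an engineer would, in place of code of your own. Each camera call takes 0.05 s, during which the arm holds its last target. There are 200 camera calls.

## Working session

There is one attempt and no reset: what is moved stays moved. The work goes in short steps, each a Python script; the robot and the scene stay as the last script left them, time stands still between calls to the robot, and variables do not carry over. Pictures are saved under pics/ and viewed, at most 10 in all, crops included, and the job is handed in when it is done.

```bash
mkdir -p pics
python3 - <<'E'
from workcell import bot
import cv2,pickle
d={}
for n in("top","side"):
    g=bot.get_image(n);d[n]=g
    cv2.imwrite(f"pics/{n}0.png",g["color"][:,:,::-1]); print(n,g["camera_matrix"],g["k1"],g["extrinsics"])
pickle.dump(d,open("d0.pkl","wb"))
s=bot.sense();print(s["t"],s["ee_pos"],s["tool_rot"],s["ft_force"],bot.pinch_z)
E
```

```text
top [[490.38837342   0.         276.44306774]
 [  0.         490.38837342 211.0492742 ]
 [  0.           0.           1.        ]] 0.045043507618735 [[-0.0121026   0.99583729 -0.0903417   0.40880313]
 [-0.99992177 -0.01233863 -0.00205463  0.01823587]
 [-0.00316077  0.09030976  0.99590871  1.74301601]
 [ 0.          0.          0.          1.        ]]
side [[451.69167594   0.         277.98445419]
 [  0.         451.69167594 210.1916935 ]
 [  0.           0.           1.        ]] 0.01769125130475133 [[ 0.99972715  0.02182525 -0.00832384  0.53049775]
 [-0.02165774  0.73258657 -0.68032923 -0.8514031 ]
 [-0.00875042  0.68032388  0.73285937  1.02064278]
 [ 0.          0.          0.          1.        ]]
0.1 [0.22986041 0.58069603 0.23050133] [ 1.87282764e-01  9.82305699e-01 -8.14344208e-04 -1.31934638e-04] [-0.13225348 -0.77635517  0.24791684] 0.0187
```

View pics/top0.png

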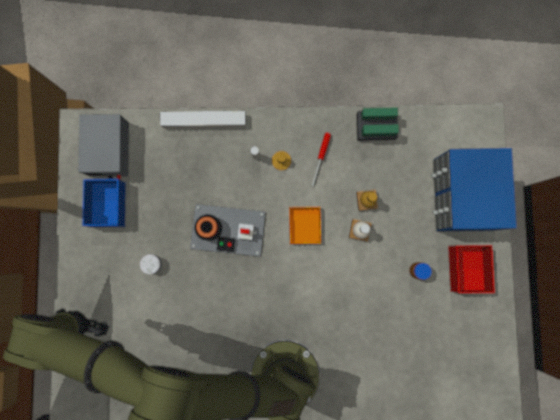

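View pics/side0.png

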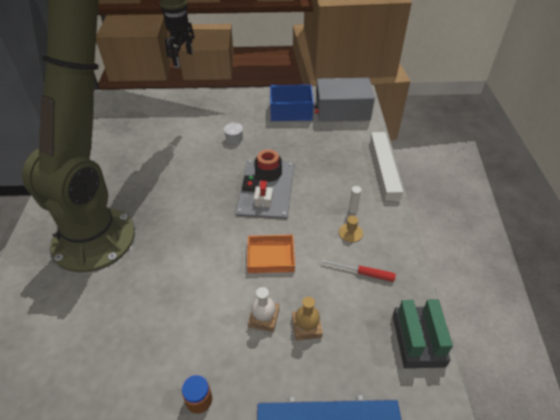

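The top view shows the tester at about (228,231), tray (306,226), brass ball (369,200), globe (361,230) and cup and sleeve near (270,156). In the side view the ball is at (307,316) and the plug at (263,188). I'll zoom in for accuracy.

Run:
```python
import pickle,cv2,numpy as np
d=pickle.load(open("d0.pkl","rb"))
def crop(n,c,r,w,h,s):
    im=cv2.resize(d[n]["color"][r:r+h,c:c+w,::-1],None,fx=s,fy=s,interpolation=cv2.INTER_CUBIC)
    for k in range(0,w,10):
        cv2.line(im,(k*s,0),(k*s,6),(0,255,255),1); cv2.putText(im,str(c+k),(k*s,16),0,.33,(0,255,255),1)
    for k in range(0,h,10):
        cv2.line(im,(0,k*s),(6,k*s),(0,255,255),1); cv2.putText(im,str(r+k),(8,k*s+4),0,.33,(0,255,255),1)
    return im
a=np.hstack([crop("top",185,200,80,60,5),crop("side",230,145,80,75,5)[:300]]) if 0 else None
A=np.zeros((600,800,3),np.uint8)
def put(im,x,y): A[y:y+im.shape[0],x:x+im.shape[1]]=im
put(crop("top",188,200,80,60,5),0,0); put(crop("side",232,145,66,75,6)[:450],404,0)
put(crop("top",345,185,50,60,5),0,300)
cv2.imwrite("pics/c1.png",A)
B=np.zeros((600,800,3),np.uint8);A=B
put(crop("side",245,280,85,62,6),0,0);put(crop("top",285,200,45,50,5),515,0); put(crop("side",240,230,60,45,5),0,375)
cv2.imwrite("pics/c2.png",B)
```

```text
(no output)
```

View pics/c1.png

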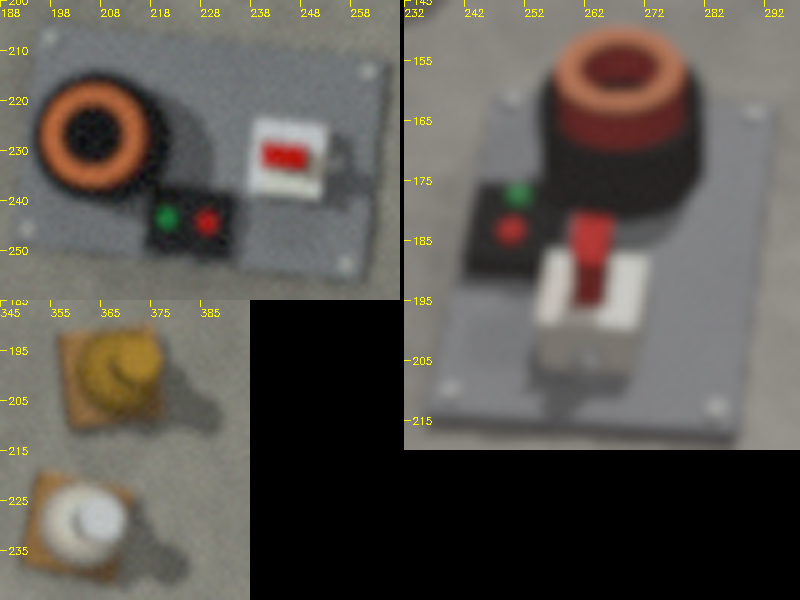

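View pics/c2.png

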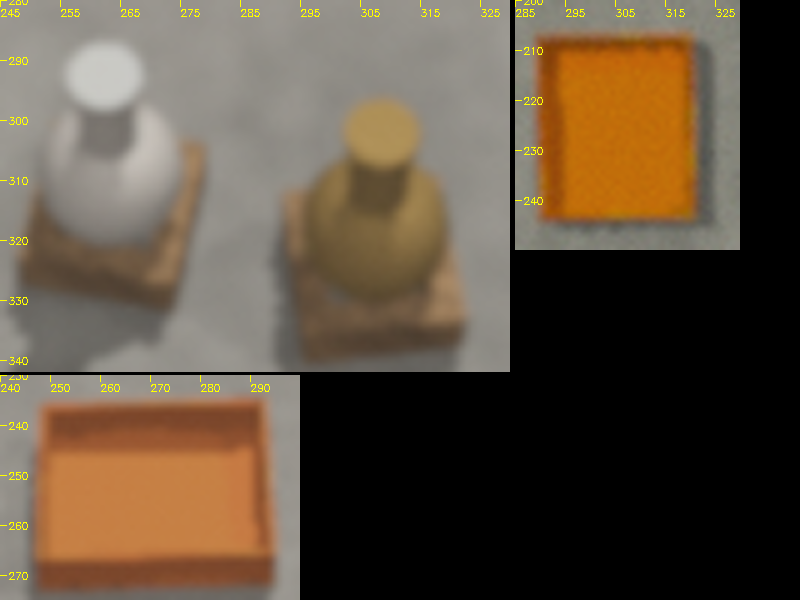

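```bash
cat > cam.py <<'E'
import numpy as np,cv2
from scipy.optimize import least_squares
def proj(g,P):
    E=np.array(g["extrinsics"]);p=(np.atleast_2d(P)-E[:3,3])@E[:3,:3]
    s=np.c_[p[:,0],-p[:,1]]/-p[:,2:3]
    s=s*(1+g["k1"]*(s**2).sum(1,keepdims=True));K=g["camera_matrix"]
    return s*[K[0,0],K[1,1]]+[K[0,2],K[1,2]]
def body(q,P):
    c,s=np.cos(q[2]),np.sin(q[2]);P=np.atleast_2d(P)
    return np.c_[q[0]+c*P[:,0]-s*P[:,1],q[1]+s*P[:,0]+c*P[:,1],P[:,2]]
def fit(d,obs,q0):
    "obs: (camera, body point, pixel); pose x,y,yaw on bench"
    f=lambda q:np.concatenate([proj(d[n],body(q,p))[0]-u for n,p,u in obs])
    r=least_squares(f,q0,loss="soft_l1");return r.x,f(r.x).reshape(-1,2)
E
python3 - <<'E'
import pickle,numpy as np,cv2
from cam import *
d=pickle.load(open("d0.pkl","rb"))
def seg(n,c,r,w,h,lo,hi):
    hsv=cv2.cvtColor(d[n]["color"][r:r+h,c:c+w],cv2.COLOR_RGB2HSV)
    m=cv2.inRange(hsv,lo,hi);cs,_=cv2.findContours(m,0,1);k=max(cs,key=cv2.contourArea)[:,0]+[c,r];return k
o=[]
for n,b in(("top",(190,205,32,40)),("side",(250,145,40,30))):
    k=seg(n,*b,(5,80,130) if n=="top" else (5,60,150),(18,255,255));e=cv2.fitEllipse(cv2.convexHull(k.astype(np.int32)));print(n,"ring",e);o.append(e)
t,s="top","side"
f=lambda x,y,c,r,k:np.array([c+(x+.5)/k-.5,r+(y+.5)/k-.5])
ft=lambda x,y:f(x,y,188,200,5); fs=lambda x,y:f(x-404,y,232,145,6)
obs=[(t,(0,.065,.084),o[0][0]),(s,(0,.065,.084),o[1][0]),
(t,(.08,.125,.012),ft(38,22)),(t,(.08,-.125,.012),ft(390,58)),(t,(-.08,-.125,.012),ft(366,280)),(t,(-.08,.125,.012),ft(12,243)),
(s,(-.08,-.125,.012),fs(430,418)),(s,(.08,-.125,.012),fs(737,432)),
(s,(-.009,-.049,.082),fs(575,213)),(s,(.009,-.049,.082),fs(615,213)),(s,(-.009,-.081,.082),fs(573,252)),(s,(.009,-.081,.082),fs(609,252)),
(s,(-.025,-.09,.046),fs(535,322)),(s,(.025,-.09,.046),fs(641,330))]
q,r=fit(d,obs,[.5,.2,0]);print("tester",q);print(np.c_[r].round(1).tolist())
print("ring",body(q,(0,.065,0)),"plug",body(q,(0,-.065,0)))
# ball/globe via collar+sphere
g2=lambda x,y:f(x,y-300,345,185,5); g3=lambda x,y:f(x,y,245,280,6)
for nm,ob in(("ball",[(t,(0,0,.1184),g2(140,352)),(t,(0,0,.0474),g2(119,372)),(s,(0,0,.1154),g3(382,133))]),
 ("globe",[(t,(0,0,.1184),g2(103,519)),(t,(0,0,.0474),g2(84,527)),(s,(0,0,.1154),g3(104,76))])):
    w,r=fit(d,ob,[.5,-.2,0]);print(nm,w,r.round(1).tolist())
h3=lambda x,y:f(x,y-375,240,230,5);h2=lambda x,y:f(x-515,y,285,200,5)
ob=[(t,(-.065,.055,0),h2(541,222)),(t,(.065,.055,.03),h2(539,37)),(t,(.065,-.055,.03),h2(691,38)),(t,(-.065,-.055,.03),h2(696,218)),
(s,(-.065,.055,.03),h3(42,404)),(s,(.065,.055,.03),h3(265,402)),(s,(-.065,-.055,.03),h3(38,560)),(s,(.065,-.055,.03),h3(275,555))]
w,r=fit(d,ob,[.45,0,0]);print("tray",w,r.round(1).tolist())
E
```

```text
top ring ((206.01756286621094, 226.5237579345703), (19.3211669921875, 19.542966842651367), 12.96692180633545)
side ring ((267.5567626953125, 155.55517578125), (13.700862884521484, 20.880603790283203), 87.00132751464844)
tester [ 0.50445198  0.19364782 -0.10617449]
[[0.7, -0.5], [-0.5, -0.3], [0.0, -0.8], [-0.2, -1.4], [0.2, -0.7], [0.3, 0.1], [-0.8, -1.4], [0.6, -0.7], [0.2, -0.0], [-0.6, 0.3], [-0.7, 0.8], [-0.7, 1.2], [0.5, -0.5], [-0.7, -0.9]]
ring [[0.51134036 0.25828179 0.        ]] plug [[0.4975636  0.12901385 0.        ]]
ball [ 0.60391258 -0.29932102  0.        ] [[0.1, 0.6], [0.3, -0.9], [-0.1, -0.3]]
globe [ 0.49581404 -0.27141427  0.        ] [[0.0, -0.3], [0.2, -0.7], [-0.7, -0.1]]
tray [ 0.51619065 -0.07973307  0.00062496] [[0.2, -0.6], [0.2, -0.9], [1.2, -1.5], [1.0, -0.4], [-1.1, -0.6], [-0.1, -1.3], [-1.3, -0.3], [-0.3, -0.4]]
```

```bash
cat > tool.py <<'E'
import numpy as np
from scipy.spatial.transform import Rotation as R
from workcell import bot
def down(a):
    y=np.array([np.cos(a),np.sin(a),0]);z=np.array([0,0,-1.]);return R.from_matrix(np.c_[np.cross(y,z),y,z]).as_quat()
PLUG=np.array([.4976,.1290]);RING=np.array([.5113,.2583]);BALL=np.array([.6039,-.2993]);TRAY=np.array([.5162,-.0797]);YAW=-.106
def st(m=""):
    s=bot.sense();print(m,"t",round(s["t"],2),"p",np.round(s["ee_pos"],4),"F",np.round(s["ft_force"],1),"M",np.round(s["wrist_torque"],2),"w",round(s["gripper_width"],4),"g",round(s["grasp_force"],1));return s
E
python3 - <<'E'
from tool import *
for nm,p,z,az in(("plug",PLUG,.05,[YAW,YAW+np.pi]),("plugup",PLUG,.16,[YAW,YAW+np.pi]),("tray",TRAY,.05,[YAW,YAW+np.pi]),("ball",BALL,.078,[1.32,1.32-np.pi,.9,.9-np.pi]),("ring",RING,.12,[1.32,1.32-np.pi,.9,.9-np.pi])):
    for a in az:
        q=bot.ik([*p,z],down(a));print(nm,round(a,2),None if q is None else np.round(q,2))
q=down(YAW) if bot.ik([*PLUG,.05],down(YAW)) is not None and abs(bot.ik([*PLUG,.05],down(YAW))[6])<abs((bot.ik([*PLUG,.05],down(YAW+np.pi)) if bot.ik([*PLUG,.05],down(YAW+np.pi)) is not None else [9]*7)[6]) else down(YAW+np.pi)
bot.reach([*PLUG,.15],q);st()
import pickle,cv2
d={n:bot.get_image(n) for n in("top","side")};pickle.dump(d,open("d1.pkl","wb"))
c=[cv2.resize(d[n]["color"][b[1]:b[1]+80,b[0]:b[0]+80,::-1],None,fx=5,fy=5,interpolation=2) for n,b in(("top",(190,190)),("side",(225,140)))]
cv2.imwrite("pics/c3.png",np.hstack(c))
E
```

```text
plug -0.11 [-0.4   0.57  0.15  2.01 -0.15  0.57 -0.26]
plug 3.04 [ 0.07  0.62 -0.56  2.01  0.53  0.66  2.2 ]
plugup -0.11 [-0.45  0.42  0.21  1.9  -0.11  0.84 -0.29]
plugup 3.04 [ 0.1   0.45 -0.58  1.89  0.32  0.89  2.4 ]
tray -0.11 [-0.04  0.59  0.22  1.99 -0.22  0.58  0.22]
tray 3.04 [ 0.44  0.61 -0.5   1.99  0.47  0.66  2.67]
ball 1.32 [ 0.38  0.72  0.08  1.55 -0.07  0.88  1.8 ]
ball -1.82 [ 0.05  0.83  0.72  1.55 -0.61  1.   -0.88]
ball 0.9 [ 0.3   0.73  0.22  1.55 -0.19  0.89  1.49]
ball -2.24 [ 0.03  0.84  0.75  1.55 -0.64  1.01 -1.27]
ring 1.32 [-0.37  0.54 -0.22  1.79  0.15  0.83  0.66]
ring -1.82 [-0.84  0.59  0.53  1.8  -0.38  0.86 -1.96]
ring 0.9 [-0.43  0.54 -0.12  1.79  0.08  0.82  0.31]
ring -2.24 [-1.13  0.82  1.15  1.8  -0.84  1.11 -1.92]
 t 2.02 p [0.4975 0.1306 0.1501] F [ 0.1 -0.7  0.2] M [-0.04  0.02  0.01] w 0.0856 g 0.0
```

View pics/c3.png

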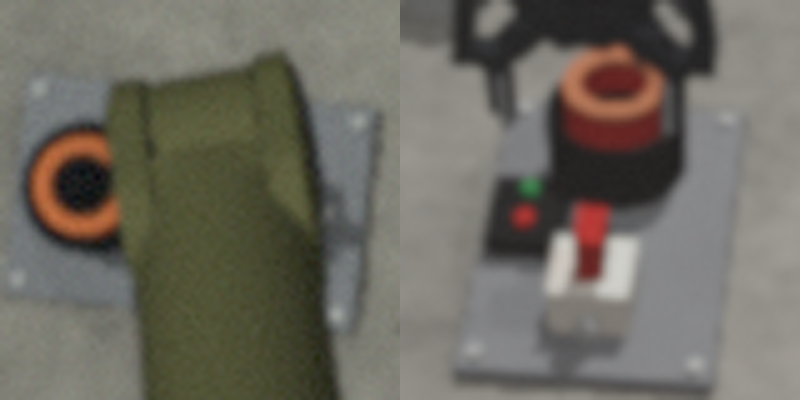

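The crop shows the open fingers straddling the plug symmetrically: their middle is at crop x≈590, and so is the plug head. I'll grip it and pull.

Run:
```python
from tool import *
bot.line_to([*PLUG,.052],v=.12);st("down")
bot.gripper_close(70);s=st("grip")
p=s["ee_pos"]
bot.line_to([p[0],p[1],.075],v=.05);st("pull1")
bot.line_to([p[0],p[1],.15],v=.12);st("up")
import cv2
g=bot.get_image("side")["color"][120:220,210:330,::-1]
cv2.imwrite("pics/c4.png",cv2.resize(g,None,fx=4,fy=4,interpolation=2))
```

```text
down t 3.09 p [0.498  0.1291 0.0525] F [0.6 0.1 0.4] M [-0.04  0.02  0.08] w 0.0855 g 0.0
grip t 3.73 p [0.4964 0.1291 0.0522] F [-3.7  0.6  7.1] M [ 0.09  0.92 -0.05] w 0.0171 g 68.8
pull1 t 4.33 p [0.4964 0.1291 0.0753] F [-1.2  0.8  0.6] M [ 0.02  0.36 -0.04] w 0.017 g 68.9
up t 5.11 p [0.4961 0.1291 0.1494] F [ 0.3 -0.2 -1. ] M [ 0.   -0.02 -0.  ] w 0.0171 g 69.0
```

View pics/c4.png

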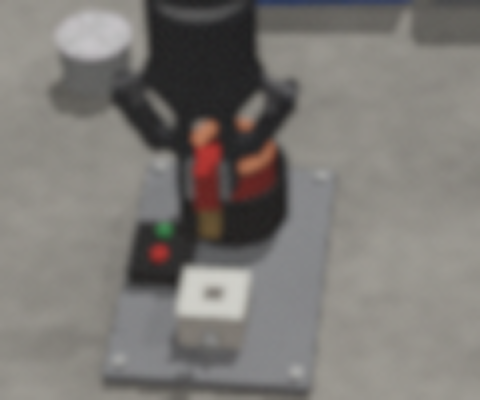

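The plug is held in the fingers (crop about 205,185) and the socket hole at (213,293) is empty. Next it goes into the tray.

Run:
```python
from tool import *
q=bot.sense()["tool_rot"]
bot.reach([*TRAY,.12],q)
bot.line_to([*TRAY,.0455],v=.1);st("low")
bot.open_gripper();st("open")
bot.line_to([*TRAY,.16],v=.15);st("up")
bot.reach([*BALL,.20],down(1.32));st("ball")
import cv2
a=bot.get_image("side")["color"];b=bot.get_image("top")["color"]
r=lambda g,k:cv2.resize(g[:,:,::-1],None,fx=k,fy=k,interpolation=2)
cv2.imwrite("pics/c5.png",np.hstack([r(a[220:345,235:335],4),r(b[180:305,280:380],4)]))
```

```text
low t 6.91 p [ 0.5165 -0.0794  0.0457] F [-0.4  0.7 -0.5] M [-0.01 -0.05  0.04] w 0.0167 g 69.0
open t 7.58 p [ 0.5162 -0.0797  0.0455] F [ 0.6  0.2 -0.8] M [-0.02  0.05  0.01] w 0.0853 g 0.0
up t 8.49 p [ 0.5157 -0.0795  0.1593] F [ 0.3 -0.4 -0.7] M [ 0.    0.04 -0.04] w 0.0853 g 0.0
ball t 9.86 p [ 0.6039 -0.2982  0.1993] F [ 0.7  0.2 -0.1] M [ 0.02 -0.03  0.01] w 0.0852 g 0.0
```

View pics/c5.png

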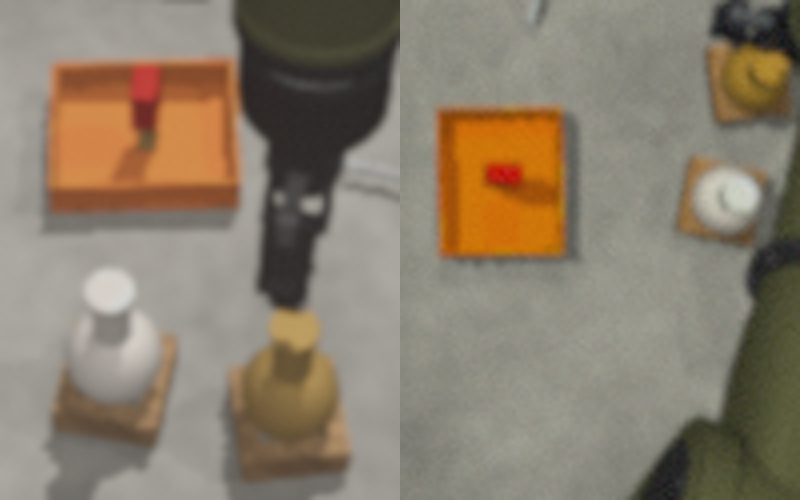

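The plug stands in the tray (top crop about 503,175) and the gripper is centred over the brass ball's neck. I'll grasp and lift.

Run:
```python
from tool import *
bot.line_to([*BALL,.0785],v=.12);st("down")
bot.gripper_close(90);s=st("grip")
p=s["ee_pos"]
bot.line_to([p[0],p[1],.10],v=.06);st("lift")
bot.line_to([p[0],p[1],.23],v=.15);st("up")
bot.sleep(.2);st()
q=down(1.32)
bot.reach([*RING,.23],q);st("ring")
bot.line_to([*RING,.150],v=.12);st("low")
import cv2
a=bot.get_image("side")["color"];b=bot.get_image("top")["color"]
r=lambda g,k:cv2.resize(g[:,:,::-1],None,fx=k,fy=k,interpolation=2)
cv2.imwrite("pics/c6.png",np.hstack([r(a[110:230,225:325],4),r(b[180:300,180:280],4)]))
```

```text
down t 11.12 p [ 0.6045 -0.2995  0.0794] F [-0.4 -0.3  0.3] M [ 0.02  0.04 -0.04] w 0.0855 g 0.0
grip t 11.73 p [ 0.6042 -0.2994  0.079 ] F [0.2 0.1 3.3] M [ 0.09  0.   -0.03] w 0.0263 g 87.9
lift t 12.24 p [ 0.6042 -0.2994  0.1002] F [-0.6 -0.7 -3.8] M [-0.04 -0.01 -0.01] w 0.0261 g 88.8
up t 13.26 p [ 0.6037 -0.2991  0.2288] F [-0.1  0.6 -3.7] M [-0.02 -0.05 -0.04] w 0.026 g 88.8
 t 13.46 p [ 0.6039 -0.2992  0.2289] F [ 0.9 -0.4 -3.3] M [ 0.01 -0.02  0.03] w 0.0263 g 88.8
ring t 15.49 p [0.5122 0.257  0.2299] F [-0.2 -0.5 -3.6] M [-0.01 -0.01 -0.  ] w 0.0261 g 88.8
low t 16.31 p [0.5118 0.2585 0.1506] F [ 0.1  0.3 -2.8] M [-0.01  0.02 -0.04] w 0.0266 g 88.8
```

View pics/c6.png

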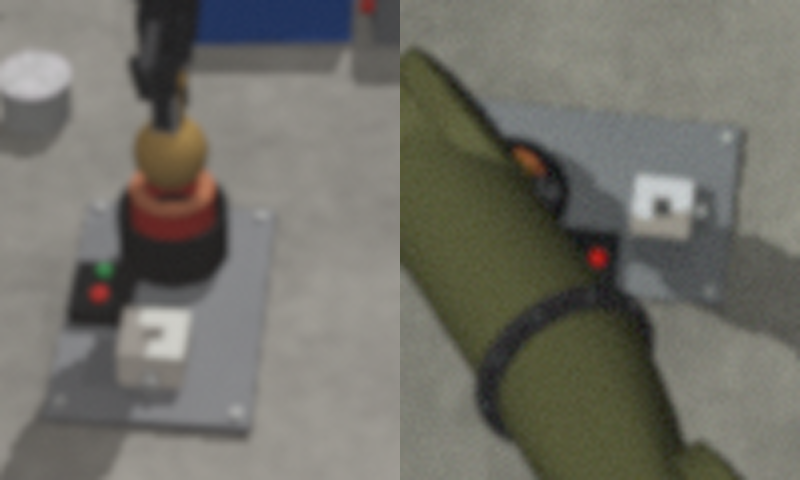

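The ball hangs over the ring (crop 171,153, with the ring centre near 174,190), so it is within about 1–2 mm. I'll lower it step by step, watching the forces.

Run:
```python
from tool import *
for z in(.139,.134,.130,.125,.120,.117,.115):
    bot.line_to([*RING,z],v=.04);bot.sleep(.1);s=st(z)
    if np.linalg.norm(s["ft_force"])>30: break
```

```text
0.139 t 16.93 p [0.5113 0.2583 0.139 ] F [ 0.8  0.1 -3.7] M [ 0.03 -0.01  0.01] w 0.0265 g 88.7
0.134 t 17.31 p [0.5118 0.2589 0.1347] F [0.1 1.1 2.3] M [ 0.25 -0.04  0.02] w 0.0266 g 88.2
0.13 t 17.66 p [0.5117 0.2588 0.1305] F [0.4 1.7 5.4] M [ 0.49 -0.14  0.02] w 0.0263 g 88.1
0.125 t 18.03 p [0.5117 0.2586 0.1255] F [0.5 1.6 6.8] M [ 0.33 -0.08 -0.01] w 0.0263 g 87.9
0.12 t 18.41 p [0.5118 0.2587 0.1208] F [0.4 1.6 8.4] M [ 0.27 -0.08  0.01] w 0.0265 g 87.8
0.117 t 18.76 p [0.5119 0.2588 0.118 ] F [ 0.6  1.6 10.5] M [ 0.21 -0.03 -0.01] w 0.0267 g 87.8
0.115 t 19.11 p [0.5119 0.2588 0.1161] F [-0.2  1.5 11.2] M [0.15 0.   0.05] w 0.0262 g 87.8
```

Run:
```python
from tool import *
for z in(.1135,.112,.1105):
    bot.line_to([*RING,z],v=.03);bot.sleep(.15);s=st(z)
    if s["ft_force"][2]>18: break
import cv2
a=bot.get_image("side")["color"];b=bot.get_image("side")["color"]
r=lambda g,k:cv2.resize(g[:,:,::-1],None,fx=k,fy=k,interpolation=2)
cv2.imwrite("pics/c7.png",np.hstack([r(a[120:220,230:310],5),r(b[215:315,235:315],5)]))
```

```text
0.1135 t 19.51 p [0.5125 0.259  0.1156] F [-0.8  0.1 18.3] M [ 0.06  0.22 -0.01] w 0.0262 g 87.4
```

View pics/c7.png

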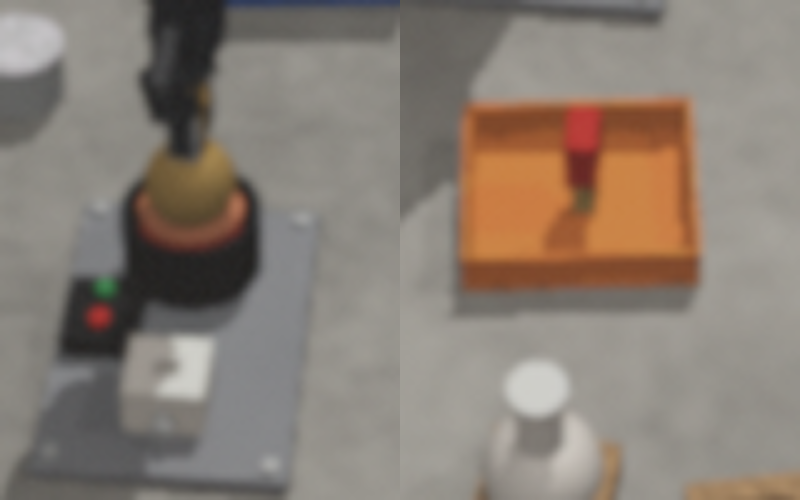

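The ring is at its stop: the force jumped to 18 N, the height stalled, and the red band is hidden in the crop at (190,230). The ball is upright and centred, and the plug is still in the tray. I'll hand in.

Run:
```python
from tool import *
bot.sleep(.5);st();print(bot.close_job())
```

```text
t 20.11 p [0.5124 0.2591 0.1156] F [-0.5  0.7 17.2] M [ 0.03  0.25 -0.  ] w 0.0257 g 87.4
the job is handed in; nothing more can be done
None
```

I handed the job in at about 20 s, without seeing a verdict: the plug stands upright in the orange tray, and the gripped brass ball holds the copper ring down at its stop with about 17 N on the wrist.

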